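Open the lockout padlock by its click dial and hold it up

ROBOT

A 6-joint arm with a two-finger parallel gripper is mounted at the origin on a cart in front of the work surface, level with it; the furniture and walls round the work are solid. World frame = base frame: x ahead of the robot, y to its left, z up, the work surface at z = 0. Lengths are in m, angles in rad, forces in N, time in s.
With the tool pointing down it reaches from about 0.3 to 0.775 m from the base axis. Payload 14.6 kg.
Tool frame: the origin (TCP) lies at the very end of the fingers, on their centre line; the grasp point (between the pads) lies 19 mm behind it; z points along the fingers, y is the line along which they close (so a half turn about z gives the same grasp; the last joint's range is limited). The gripper opens to 85 mm and grips with 20 to 120 N. Pads are 22 mm wide; open, the fingers measure 114 mm over their backs; the gripper's body (76 mm by 85 mm) begins 54 mm behind the grasp point. The pads swing forward as they close: fully open they stand 13 mm farther back than shut.
Start: joints at [-1.25, 0.3, 1.521, -0, 1.321, -0.067], TCP at [0.208, -0.509, 0.192] pointing down, gripper open.
Joint ranges: [-3.03, 3.03], [-0.79, 2.21], [0.23, 2.52], [-1.04, 4.18], [0, 3.07], [-2.55, 2.55]. Speed limits (rad/s): [2.22, 2.22, 2.57, 3.14, 3.14, 3.14].

INTERFACE

Orientations are given as [roll, pitch, yaw] about the fixed x, y, z axes, in that order (R = Rz(yaw) Ry(pitch) Rx(roll)).
In Python, from plant import * gives the robot as it stands.
- The arm moves only by the shell command python3 -m inch 'ROWS' [FORCE]. ROWS is JSON, a list of rows, each a list of 3 entries, a list of its own where there are three numbers: the shift along the tool's x, y, z scaled (see below), then the turn, a rotation vector about the tool's x, y, z scaled (see below), then the opening, from 0 (shut) to 1 (fully open). In form: [[[tx, ty, tz], [ax, ay, az], jaw], ...]. A call has 1 to 10 rows; each row is the pose to reach, as a shift and turn from the pose commanded when the call began, along the tool's axes at that moment, turning the shorter way round; what a row does not reach only later rows make up. The controller multiplies each number of a shift by 250 mm and each number of a turn by pi rad. A row lasts 1/8 s, in which the tool goes at most 62.5 mm and 10.7 degrees, less where a joint would pass 70% of its speed; a pose out of reach is approached as far as the arm can. A call with a number of a shift or a turn outside -1 to 1 is refused whole. A call with a gripper value outside its range is refused whole. The fingers move at their own pace and stop on an object; FORCE is the grip in N (left out, the last holds). Time passes only in rows, so rows that repeat a pose let the fingers close. It gives the time, the measured TCP pose, the force, the opening and the grip force at its end, in the units of the state.
- read_state(): the state, without advancing time (a new reading comes with each control period).
- snapshot(name): name is "side" or "top"; returns the picture (420x560x3 uint8, blue, green, red); there is no depth.
- get_calibration(name): a dict with "fx", "fy", "cx", "cy" (pixels), "world_to_cam" (4x4, takes a point from world to camera coordinates). Camera axes: x right, y up, looking along -z (the intrinsics and any distortion apply to the point x, -y, -z); pixel columns grow to the right and rows downward; lengths in m; the calibration is good to about 2 mm. A picture is of the moment at which its call begins. get_calibration takes no time and is no camera call.
- hand_in(): hands the job in; it is judged then, once.
The state is a dict: "time_s": time; "joint_pos": joint angles; "dq": joint speeds; "joint_efforts": joint torques, N m; "tool_pos": TCP position; "orientation": TCP orientation; "force": force on the tool from outside, world axes, zero at the start; "moment": the same for the moment, N m; "opening": finger opening in m; "gripper_force": force on a finger pad.
Only numpy, scipy, OpenCV 4.12 (cv2) and the standard library are available. Lean on these libraries where they do the work, as an engineer would, in place of code of your own. Each camera call takes 0.05 s, during which the arm holds its last target. There are 200 camera calls.

TASK

The red padlock is wanted to lock out the polishing motor: with the lock lying in its nest, turn its dial until the yellow pointer clicks in at the wide green mark, then pull the shackle fully out. Lift the opened lock out of the nest, hold it up level in the gripper at least 12 cm above the worktop, and finish while still holding it there. Leave the blue lock and the other things on the bench alone.

Things in the scene. Friction and masses are not known exactly. Their poses are not given: they have to be found in the camera images.
- red_lock: red dial padlock to be opened, lying flat and loose (1.5 mm play) in its nest, dial up, shackle sticking out of its -x side. Case 60 x 60 x 26 mm, origin at the centre of its underside; x, y along the case sides, z up out of the dial face. About 0.4 kg. Its side faces stand clear 18 mm above the nest rim
- lock_centre (a point): middle of the red case, 13 mm above its underside, on the dial axis. A 4 mm steel click pin shows out of the back (+x) of the case and bobs by 2 mm as the dial clicks
- dial (a joint): angle of the red lock's black dial about the lock's z; grows anticlockwise seen from above. 0: yellow pointer on the single wide green mark, towards the shackle (lock's -x). Notches click every 0.524 rad, one at 0; let go, it settles into the nearest notch. Turning takes under 0.15 N m. Stops at -1.3 and 2.8. The shackle is held shut unless the dial is within about 0.15 rad of 0
- dial_grip (a point): on the dial's axis, at mid height of its fluted rim, 38 mm above the underside of the case; turns with the dial, the pointer lies along its -x. Rim 38 mm diameter (41 mm over a thin flange at its foot), standing 4 to 21 mm above the face of the case
- dial_pointer (a point): outer end of the yellow pointer on top of the dial, 18 mm from the axis, 47 mm above the underside of the case
- shackle (a joint): how far the red lock's shackle has been pulled out, m: 0 shut, 0.018 fully out (stop). It slides along the lock's -x against about 3 N of friction and stays where it is left
- shackle_grip (a point): between the two shackle legs, moves with the shackle; 58 mm (shut) from the case centre along the lock's -x, 14 mm above the underside of the case. Legs: 8 mm steel rod, 52 mm over their outsides (36 mm between), straight to just past this point; the bow ends 18 mm further out. The space beside and under them is free
- nest_red: dark steel nest screwed to the worktop, in which the red lock lies; 75 x 75 mm with a screw ear on either side (97 mm over the ears), 6 mm floor, 63 mm square pocket, rim 6 mm thick and 14 mm above the worktop; origin on the worktop under its centre
- blue_lock: blue dial padlock of the same shape in a nest of its own; somebody else's, to be left alone; origin at the centre of its underside
- nest_blue: the other, equal nest, with the blue lock
- tape: roll of brown tape, 85 mm diameter, 24 mm high, bystander
- bar_red: red polishing compound bar, 33 x 85 x 31 mm, bystander
- bar_brown: brown polishing compound bar, 33 x 90 x 31 mm, bystander
- block: brown sanding block, 51 x 81 x 22 mm, bystander
- tin: round open tin, 72 mm diameter, 20 mm high, bystander
- pen: black and white marker pen, 17 x 135 x 16 mm, bystander

How it is judged:
On the way, in this order (a step that is already met when the one before it is completed fails the run):
1. the dial's pointer stands on the green mark (within 0.13 rad), the shackle still shut and the lock in its nest (value of joint dial between -0.13 and 0.13 rad and value of joint shackle below 0.005 m and horizontal distance between red_lock and nest_red below 0.012 m and height (world z) of red_lock below 0.016 m), for 0.3 s.
2. the shackle is pulled out at least 14 mm while the lock lies in its nest (value of joint shackle above 0.014 m and horizontal distance between red_lock and nest_red below 0.012 m and height (world z) of red_lock below 0.016 m), for 0.2 s.
At the end, for the whole second after the job is handed in: the red lock is held by the fingers (more than 2 N), its underside more than 0.11 m above the worktop, dial face up within 0.35 rad, shackle out at least 14 mm, still (under 0.03 m/s) and touching neither nest nor the blue lock (value of joint shackle above 0.014 m and height (world z) of red_lock above 0.11 m and angle between red_lock's own z axis and vertical below 0.35 rad and contact force between the fingers and red_lock above 2 N and contact force between red_lock and nest_red below 0.2 N and contact force between red_lock and blue_lock below 0.2 N and linear speed of red_lock below 0.03 m/s); the arm keeps its last pose, push and grip.
It fails at once if the blue lock is disturbed (moved more than 15 mm) (distance of blue_lock from where it was at the start of the episode above 0.015 m).
It fails at once if a bystander is moved more than 30 mm (distance of any of tape, bar_red, bar_brown, block, tin, pen from where it was at the start of the episode above 0.03 m).
It also fails if it takes over 72 s, if anything falls off the work surface, if the arm or the gripper's body presses on something with over 40 N, if the wrist force passes 120 N, or if a joint passes its speed limit or range.

## Working session

There is one attempt and no reset: what is moved stays moved. The work goes in short steps, Python scripts to look and compute and a shell command to move; the robot and the scene stay as the last step left them, time stands still between calls to the robot, and variables do not carry over. Pictures are saved under pics/ and viewed, at most 10 in all, crops included, and the job is handed in when it is done.

```bash
ls; mkdir -p pics; python3 - <<'E'
from plant import *
import cv2
print(read_state())
for n in("top","side"):
    c=get_calibration(n);print(n,c)
    cv2.imwrite(f"pics/{n}0.png",snapshot(n))
E
```

```text
pics
{'time_s': 0.0, 'joint_pos': array([-1.24962204e+00,  3.00489381e-01,  1.52161115e+00, -3.50214806e-06,
        1.32066606e+00, -6.66173114e-02]), 'dq': array([-0.0011135 , -0.00018988,  0.00166567, -0.0003634 ,  0.00046684,
       -0.00229746]), 'joint_efforts': array([ 4.39008284e-05, -5.43501949e+01, -3.61795270e+01, -7.90687272e-05,
        4.06049774e-03, -9.40387480e-06]), 'tool_pos': array([ 0.20787766, -0.50889623,  0.19099858]), 'orientation': array([-3.14042109e+00, -7.47624457e-05,  3.87792426e-01]), 'force': array([-0.48393916,  0.02845551, -0.88146981]), 'moment': array([ 0.03627628, -0.03695196, -0.02631345]), 'gripper_force': 0.0, 'opening': 0.08548098651372109}
top {'fx': 398.506051198207, 'fy': 398.506051198207, 'cx': 281.25015347724377, 'cy': 210.70330692853224, 'world_to_cam': array([[ 0.00394658, -0.99980039, -0.01958563,  0.02016948],
       [ 0.99330254,  0.00165774,  0.11553055, -0.53146067],
       [-0.11547502, -0.01991041,  0.99311082, -0.99359554],
       [ 0.        ,  0.        ,  0.        ,  1.        ]])}
side {'fx': 413.4384799829715, 'fy': 413.4384799829715, 'cx': 278.06582902977715, 'cy': 217.3766361766172, 'world_to_cam': array([[ 0.98620006, -0.1638065 ,  0.0240181 , -0.52976332],
       [ 0.04942956,  0.42978517,  0.90157719, -0.0950374 ],
       [-0.15800683, -0.88794827,  0.43195105, -1.20565441],
       [ 0.        ,  0.        ,  0.        ,  1.        ]])}
```

View pics/top0.png

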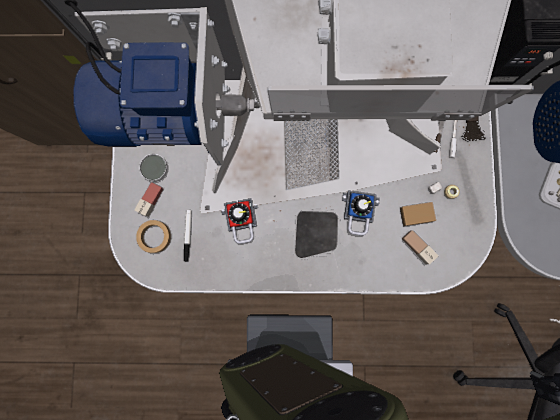

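View pics/side0.png

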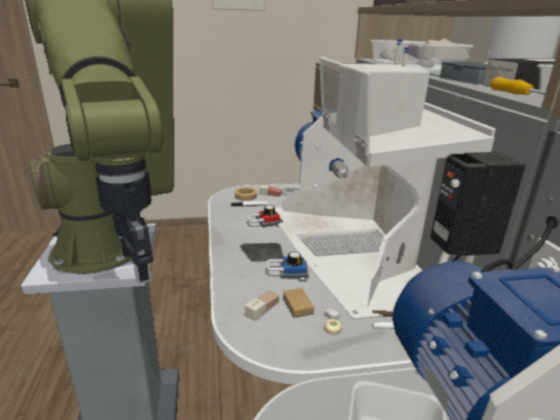

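The top view shows the red lock at about (240,213) with its shackle towards the robot (down in the picture), the blue lock at (361,206), tape at (153,236) and pen at (187,235). The side view shows the red lock at about (268,216). I'll zoom in on the red lock next.

```bash
python3 - <<'E'
import cv2,numpy as np
a=cv2.imread("pics/top0.png")[190:250,205:275]; b=cv2.imread("pics/side0.png")[195:235,235:295]
a=cv2.resize(a,None,fx=6,fy=6,interpolation=cv2.INTER_CUBIC);b=cv2.resize(b,None,fx=6,fy=6,interpolation=cv2.INTER_CUBIC)
o=np.zeros((360,780,3),np.uint8);o[:360,:420]=a;o[:240,420:780]=b
cv2.imwrite("pics/crop0.png",o)
E
```

```text
(no output)
```

View pics/crop0.png

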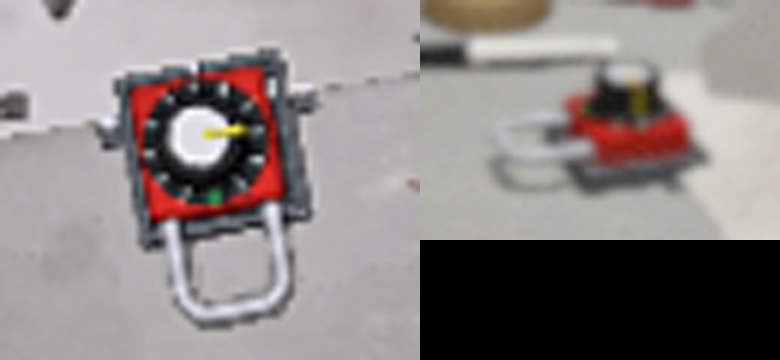

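The crop shows the pointer towards image right and the green mark at the bottom, in full-picture pixels about (246,211) and (241,223). The case is rotated by about +9° and the dial stands at about +1.57 rad.

```bash
cat >h.py <<'E'
from plant import *
import cv2,numpy as np
def ray(n,uv,z):
    c=get_calibration(n);M=c["world_to_cam"];R=M[:3,:3];o=-R.T@M[:3,3]
    d=R.T@np.array([(uv[0]-c["cx"])/c["fx"],-(uv[1]-c["cy"])/c["fy"],-1]);return o+d*(z-o[2])/d[2]
def proj(n,p):
    c=get_calibration(n);M=c["world_to_cam"];q=M[:3,:3]@np.array(p)+M[:3,3]
    return np.array([c["cx"]+c["fx"]*q[0]/-q[2],c["cy"]+c["fy"]*-q[1]/-q[2]])
def cen(m):
    v,u=np.nonzero(m);return (u.mean(),v.mean()),len(u)
def win(im,x0,y0,x1,y1):
    m=np.zeros(im.shape[:2],bool);m[y0:y1,x0:x1]=1;return m
def masks(im,w):
    b,g,r=[im[...,i].astype(int) for i in range(3)]
    return dict(red=w&(r>110)&(r-g>80)&(r-b>80),yel=w&(r>120)&(g>110)&(r-b>70)&(g-b>60),grn=w&(g-r>35)&(g-b>20))
E
python3 - <<'E'
from h import *
im=cv2.imread("pics/top0.png");w=win(im,218,195,262,235);M=masks(im,w)
pts=np.argwhere(M["red"])[:,::-1].astype(np.float32)
W=np.array([ray("top",p,.032)[:2] for p in pts]);r=cv2.minAreaRect((W*1000).astype(np.float32));print("red",r)
for k,z in(("yel",.053),("grn",.033)):
    c,n=cen(M[k]);print(k,c,n,ray("top",c,z))
g=im.astype(int); wh=win(im,232,205,244,219)&(g.min(2)>150); c,n=cen(wh);print("cap",c,n,ray("top",c,.053))
# shackle: bright pixels below the case
for v in range(228,246):
    u=np.nonzero(g[v,228:258].min(1)>190)[0]+228; print(v,u)
# side
im=cv2.imread("pics/side0.png");c,n=cen(win(im,262,204,276,212)&(im.min(2)>150));print("sidecap",c,n,ray("side",c,.053))
for n in("tape","pen"):pass
for nm,uv in(("pen top",(188,211)),("pen bot",(186,261)),("tape",(153,236)),("blue",(361,206))):print(nm,ray("top",uv,.015))
M=get_calibration("top")["world_to_cam"];print("cam",-M[:3,:3].T@M[:3,3])
E
```

```text
red ((524.6878662109375, 130.2218017578125), (58.22031021118164, 58.37128829956055), 10.52407169342041)
yel (np.float64(242.11111111111111), np.float64(211.55555555555554)) 9 [0.52651772 0.119855   0.053     ]
grn (np.float64(240.4), np.float64(222.2)) 5 [0.50133472 0.12621113 0.033     ]
cap (np.float64(237.51388888888889), np.float64(212.125)) 72 [0.52505361 0.13144228 0.053     ]
228 [233 250]
229 [233 251]
230 [233 251]
231 [233 234 251]
232 [234 251]
233 [234 251]
234 [234]
235 [234 252]
236 [234 252]
237 [234 235 251]
238 [234 235 251]
239 [235 250]
240 [235 236 246 247 248 249]
241 [237 238 241 242 243 244 245 246 247]
242 [238 239 240 241]
243 []
244 []
245 []
sidecap (np.float64(269.3478260869565), np.float64(205.8913043478261)) 46 [0.52924318 0.1389071  0.053     ]
pen top [0.53207083 0.2666632  0.015     ]
pen bot [0.40192019 0.26780984 0.015     ]
tape [0.46626485 0.3563704  0.015     ]
blue [ 0.54594341 -0.18574216  0.015     ]
cam [0.41308617 0.00126359 1.04854546]
```

```bash
cat >>h.py <<'E'
from scipy.spatial.transform import Rotation as Ro
def go(p,yaw):
    s=read_state();R=Ro.from_euler("xyz",s["orientation"]);T=Ro.from_euler("xyz",[np.pi,0,yaw])
    d=R.inv().apply(np.array(p)-s["tool_pos"])/.25;a=(R.inv()*T).as_rotvec()/np.pi
    print("t",s["time_s"],"pos",s["tool_pos"].round(4),"rpy",s["orientation"].round(3),"F",s["force"].round(1),"open",round(s["opening"],4),"j6",s["joint_pos"][5].round(2))
    print("shift",d.round(3),"turn",a.round(4))
E
python3 - <<'E'
from h import *
go([.34,-.25,.19],.388)
go([.5247,.1307,.15],1.754)
for uv in((242,229),(243,238)):print(ray("top",uv,.024))
E
```

```text
t 0.1 pos [ 0.2079 -0.5089  0.191 ] rpy [-3.14  -0.     0.388] F [ 0.2 -0.1 -0.4] open 0.0852 j6 -0.07
shift [ 0.881 -0.759  0.005] turn [-0.0004 -0.     -0.0001]
t 0.1 pos [ 0.2079 -0.5089  0.191 ] rpy [-3.14  -0.     0.388] F [ 0.2 -0.1 -0.4] open 0.0852 j6 -0.07
shift [ 2.141 -1.889  0.166] turn [-3.000e-04 -3.000e-04 -4.349e-01]
[0.48452322 0.12290281 0.024     ]
[0.46133991 0.11996813 0.024     ]
```

```bash
python3 -m inch '[[[0.88,-0.76,0],[0,0,0],1],[[0.88,-0.76,0],[0,0,0],1],[[0.88,-0.76,0],[0,0,0],1],[[0.88,-0.76,0],[0,0,0],1],[[0.88,-0.76,0],[0,0,0],1]]' 30
python3 -m inch '[[[0.88,-0.76,0],[0,0,-0.2],1],[[0.88,-0.76,0],[0,0,-0.2],1],[[0.88,-0.76,0],[0,0,-0.2],1],[[0.88,-0.76,0],[0,0,-0.2],1],[[0.88,-0.76,0],[0,0,-0.2],1]]'
python3 -c "
from h import *
go([.5247,.1307,.1],1.747)"
```

```text
time_s: 0.72
tool_pos: [0.3404, -0.2478, 0.1916]
orientation: [-3.142, -0.0, 0.389]
force: [0.2, 0.3, -0.1]
opening: 0.0854
gripper_force: 0.0
time_s: 1.35
tool_pos: [0.4721, 0.0115, 0.1914]
orientation: [-3.141, 0.0, 1.019]
force: [0.6, 0.4, 0.7]
opening: 0.0853
gripper_force: 0.0
t 1.35 pos [0.4721 0.0115 0.1914] rpy [-3.141  0.     1.019] F [0.6 0.4 0.7] open 0.0853 j6 0.5
shift [ 0.516 -0.071  0.365] turn [-1.000e-04 -0.000e+00 -2.318e-01]
```

```bash
python3 -m inch '[[[0.516,-0.071,0.365],[0,0,-0.232],1],[[0.516,-0.071,0.365],[0,0,-0.232],1],[[0.516,-0.071,0.365],[0,0,-0.232],1],[[0.516,-0.071,0.365],[0,0,-0.232],1],[[0.516,-0.071,0.365],[0,0,-0.232],1],[[0.516,-0.071,0.365],[0,0,-0.232],1]]'
python3 -c "
from h import *
go([.5247,.1307,.038],1.747)
cv2.imwrite('pics/a.png',np.vstack([cv2.resize(snapshot('top')[170:250,190:290],None,fx=5,fy=5),cv2.resize(snapshot('side')[170:240,220:320],None,fx=5,fy=5)])[:,:500][:600])
"
```

```text
time_s: 2.1
tool_pos: [0.5245, 0.1277, 0.1005]
orientation: [3.141, 0.0, 1.741]
force: [-0.0, -0.1, 0.2]
opening: 0.0851
gripper_force: 0.0
t 2.1 pos [0.5245 0.1277 0.1005] rpy [3.141 0.    1.741] F [-0.  -0.1  0.2] open 0.0851 j6 0.0
shift [0.012 0.003 0.25 ] turn [ 0.0001  0.     -0.002 ]
```

View pics/a.png

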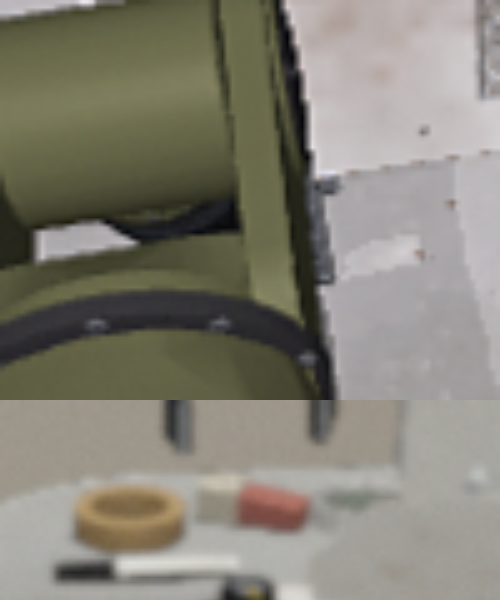

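The arm hides the lock in the top view. In the side part the fingers stand at columns 180 and 320, centred over the dial at about 245. Next I'll descend.

```bash
python3 -m inch '[[[0,0,0.12],[0,0,0],0.7],[[0,0,0.2],[0,0,0],0.7],[[0,0,0.25],[0,0,0],0.7],[[0,0,0.25],[0,0,0],0.7],[[0,0,0.25],[0,0,0],0.7]]'
python3 -c "
from h import *
go([.5247,.1307,.038],1.747)"
```

```text
time_s: 2.82
tool_pos: [0.525, 0.1281, 0.0387]
orientation: [3.14, 0.0, 1.745]
force: [0.4, 0.9, -0.1]
opening: 0.0593
gripper_force: 0.0
t 2.825 pos [0.525  0.1281 0.0387] rpy [3.14  0.    1.745] F [ 0.4  0.9 -0.1] open 0.0593 j6 -0.0
shift [0.011 0.001 0.003] turn [ 0.0004  0.     -0.0008]
```

```bash
python3 -m inch '[[[0.01,0,0],[0,0,0],0.7],[[0.01,0,0],[0,0,0],0.4],[[0.01,0,0],[0,0,0],0.3],[[0.01,0,0],[0,0,0],0.3],[[0.01,0,0],[0,0,0],0.3],[[0.01,0,0],[0,0,0],0.3]]' 30
python3 -c "
from h import *
go([.5247,.1307,.038],1.747)
cv2.imwrite('pics/b.png',cv2.resize(snapshot('side')[180:250,220:320],None,fx=7,fy=7))"
```

```text
time_s: 3.58
tool_pos: [0.524, 0.1305, 0.0378]
orientation: [-3.142, -0.0, 1.745]
force: [0.2, -0.7, -0.1]
opening: 0.0258
gripper_force: 0.0
t 3.575 pos [0.524  0.1305 0.0378] rpy [-3.142 -0.     1.745] F [ 0.2 -0.7 -0.1] open 0.0258 j6 0.0
shift [ 0.     0.003 -0.001] turn [-0.     -0.     -0.0007]
```

View pics/b.png

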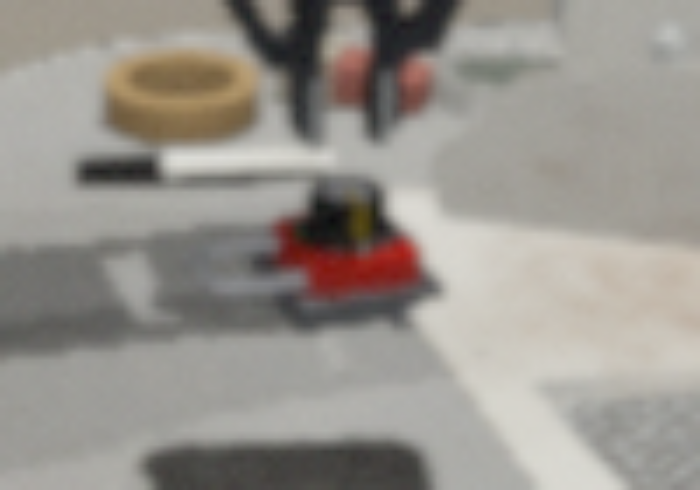

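The side crop shows the closed fingers' tips at full-picture pixel (269,200), above or behind the dial top at (269,206), and they haven't touched it. I'll triangulate to find the discrepancy.

```bash
python3 - <<'E'
from h import *
print("TCP proj side",proj("side",[.524,.1305,.038]),"tip if z50",proj("side",[.524,.1305,.05]),proj("side",[.524,.1305,.06]))
print("cap exp side",proj("side",[.525,.1314,.053]),"y+10",proj("side",[.525,.1414,.053]))
def tri(a,b):
    A=[]
    for n,uv in(("top",a),("side",b)):
        p,q=ray(n,uv,0),ray(n,uv,.1);d=(q-p)/np.linalg.norm(q-p);P=np.eye(3)-np.outer(d,d);A.append((P,P@p))
    x=np.linalg.solve(A[0][0]+A[1][0],A[0][1]+A[1][1]);return x,[np.linalg.norm(P@x-r)for P,r in A]
print(tri((237.5,212.1),(269.3,205.9)))
# red bar and blue cap for comparison
im=cv2.imread("pics/side0.png");g=im.astype(int)
m=win(im,255,200,290,228)&masks(im,win(im,255,200,290,228))["red"]
v,u=np.nonzero(m);print("red side bbox",u.min(),u.max(),v.min(),v.max())
from itertools import product
c,s=np.cos(.175),np.sin(.175)
for z in(.006,.032):print(z,[proj("side",[.5247+c*a-s*b,.1307+s*a+c*b,z]).round(1).tolist() for a,b in product((-.03,.03),(-.03,.03))])
for n,a in(("top",0),("side",0)):
    M=get_calibration(n);print({k:v for k,v in M.items() if k not in("world_to_cam",)})
E
```

```text
TCP proj side [268.09902909 211.05832043] tip if z50 [268.14784414 207.7997581 ] [268.1888038  205.06556873]
cap exp side [268.41782015 206.85802702] y+10 [267.99261902 205.64798375]
(array([0.52628023, 0.130869  , 0.05652556]), [np.float64(0.001559485618287842), np.float64(0.0015594856182878476)])
red side bbox 260 278 212 220
0.006 [[262.4, 224.5], [257.1, 217.0], [279.5, 222.2], [273.7, 214.9]]
0.032 [[262.4, 217.4], [257.1, 210.1], [279.7, 215.2], [273.8, 208.1]]
{'fx': 398.506051198207, 'fy': 398.506051198207, 'cx': 281.25015347724377, 'cy': 210.70330692853224}
{'fx': 413.4384799829715, 'fy': 413.4384799829715, 'cx': 278.06582902977715, 'cy': 217.3766361766172}
```

```bash
python3 - <<'E'
from h import *
print(proj("side",[.208,-.509,.191]),proj("side",[.208,-.509,.204]),proj("side",[.208,-.509,.23]))
s=read_state();print(s["time_s"],s["tool_pos"],s["joint_pos"])
a=cv2.imread("pics/side0.png")[180:300,90:190];b=snapshot("side")[100:220,220:320]
cv2.imwrite("pics/c.png",np.hstack([cv2.resize(a,None,fx=4,fy=4),cv2.resize(b,None,fx=4,fy=4)]))
E
```

```text
[139.08740938 294.48870059] [138.15486272 288.17073598] [136.24404868 275.22505074]
3.625 [0.52399569 0.13047462 0.03781718] [1.76199296e-01 4.56564521e-01 1.69474623e+00 1.60041700e-05
 9.90357273e-01 2.05420378e-03]
```

View pics/c.png

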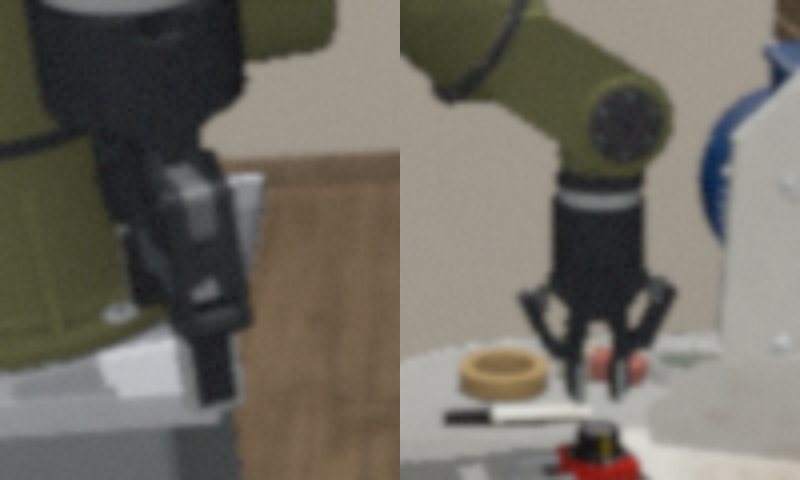

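Reading the last picture: the tips are at about (269,199.5). That is about 40 mm higher than the reported TCP predicts, so either the tool is really higher or it is farther away in y. Opening fully and going down to a nominal 2 mm is safe either way, and closing there will show by touch which it is.

```bash
python3 -m inch '[[[0,0,0],[0,0,0],1],[[0,0,0],[0,0,0],1],[[0,0,0],[0,0,0],1],[[0,0,0],[0,0,0],1],[[0,0,0.04],[0,0,0],1],[[0,0,0.06],[0,0,0],1],[[0,0,0.08],[0,0,0],1]]'
python3 -m inch '[[[0,0,0.02],[0,0,0],1],[[0,0,0.04],[0,0,0],1],[[0,0,0.06],[0,0,0],1],[[0,0,0.06],[0,0,0],1]]'
python3 -c "
from h import *
go([.5247,.1307,.002],1.747)
im=snapshot('side');cv2.imwrite('pics/d.png',cv2.resize(im[170:240,220:320],None,fx=7,fy=7))"
```

```text
time_s: 4.55
tool_pos: [0.5239, 0.1305, 0.0172]
orientation: [-3.141, 0.0, 1.745]
force: [0.7, 0.3, 0.3]
opening: 0.0853
gripper_force: 0.0
time_s: 5.05
tool_pos: [0.5238, 0.1305, 0.0024]
orientation: [-3.141, -0.0, 1.745]
force: [-0.2, 0.3, 0.6]
opening: 0.0854
gripper_force: 0.0
t 5.05 pos [0.5238 0.1305 0.0024] rpy [-3.141 -0.     1.745] F [-0.2  0.3  0.6] open 0.0854 j6 0.0
shift [0.    0.004 0.002] turn [-0.0002 -0.     -0.0006]
```

View pics/d.png

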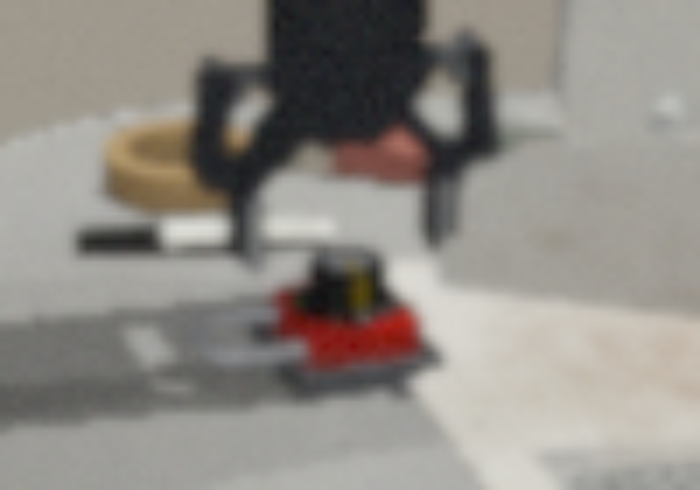

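The picture shows the open tips at rows 205–207 in the full picture, level with the dial top, with no contact even at nominal z = 2 mm. So the tool sits about 40 mm higher than reported. I'll go slightly lower and close, feeling for the 38 mm dial.

```bash
python3 -m inch '[[[0,0,0.015],[0,0,0],0.7],[[0,0,0.03],[0,0,0],0.5],[[0,0,0.03],[0,0,0],0.4],[[0,0,0.03],[0,0,0],0.35],[[0,0,0.03],[0,0,0],0.35],[[0,0,0.03],[0,0,0],0.35]]' 30
python3 -c "
from h import *
go([.5247,.1307,-.004],1.747)
im=snapshot('side');b=masks(im,win(im,255,195,285,225));print({k:cen(v)[1] for k,v in b.items() if v.any()})"
```

```text
time_s: 5.85
tool_pos: [0.5242, 0.1305, -0.0046]
orientation: [3.141, -0.0, 1.745]
force: [3.3, 0.7, -2.4]
opening: 0.037
gripper_force: 36.5
t 5.85 pos [ 0.5242  0.1305 -0.0046] rpy [ 3.141 -0.     1.745] F [ 3.3  0.7 -2.4] open 0.037 j6 0.0
shift [ 0.     0.002 -0.003] turn [ 0.0001 -0.     -0.0006]
{'red': 69}
```

Gripped: 37 mm opening at 36 N. Now I'll turn it clockwise, seen from above, by 1.57 rad.

```bash
python3 -m inch '[[[0,0,0],[0,0,0.05],0.35],[[0,0,0],[0,0,0.1],0.35],[[0,0,0],[0,0,0.15],0.35],[[0,0,0],[0,0,0.2],0.35],[[0,0,0],[0,0,0.25],0.35],[[0,0,0],[0,0,0.3],0.35],[[0,0,0],[0,0,0.35],0.35],[[0,0,0],[0,0,0.4],0.35],[[0,0,0],[0,0,0.45],0.35],[[0,0,0],[0,0,0.5],0.35]]'
python3 -m inch '[[[0,0,0],[0,0,0],0.35],[[0,0,0],[0,0,0],0.35],[[0,0,0],[0,0,0],0.35],[[0,0,0],[0,0,0],0.35]]'
python3 -c "
from h import *
go([.5247,.1307,-.004],.175)"
```

```text
time_s: 7.15
tool_pos: [0.5245, 0.1303, -0.0044]
orientation: [3.141, -0.001, 0.169]
force: [3.6, -2.2, -2.2]
opening: 0.0364
gripper_force: 36.4
time_s: 7.65
tool_pos: [0.5244, 0.1304, -0.0044]
orientation: [3.141, -0.001, 0.178]
force: [5.3, -2.5, 0.2]
opening: 0.0366
gripper_force: 36.8
t 7.65 pos [ 0.5244  0.1304 -0.0044] rpy [ 3.141e+00 -1.000e-03  1.780e-01] F [ 5.3 -2.5  0.2] open 0.0366 j6 1.57
shift [ 0.001 -0.001 -0.002] turn [ 0.0001 -0.0003  0.0009]
```

```bash
python3 -m inch '[[[0,0,0],[0,0,0],0.8],[[0,0,0],[0,0,0],0.9],[[0,0,0],[0,0,0],1],[[0,0,0],[0,0,0],1],[[0,0,-0.2],[0,0,0],1],[[0,0,-0.3],[0,0,0],1],[[-0.2,0.4,-0.4],[0,0,0],1],[[-0.4,0.8,-0.4],[0,0,0],1],[[-0.4,0.8,-0.4],[0,0,0],1],[[-0.4,0.8,-0.4],[0,0,0],1]]'
python3 -c "
from h import *
go([.5247-.058,.1307-.01,.06],.175)
im=snapshot('top');s=snapshot('side');w=win(im,218,195,262,235);M=masks(im,w)
for k in M: print(k,cen(M[k]) if M[k].any() else None)
cv2.imwrite('pics/e_top.png',im);cv2.imwrite('pics/e.png',np.hstack([cv2.resize(im[190:250,205:275],None,fx=5.5,fy=6),cv2.resize(s[185:245,235:305],None,fx=5.5,fy=6)]))"
```

```text
time_s: 8.9
tool_pos: [0.4593, -0.0859, 0.0957]
orientation: [3.141, -0.0, 0.173]
force: [0.6, 0.4, 0.1]
opening: 0.0851
gripper_force: 0.0
t 8.9 pos [ 0.4593 -0.0859  0.0957] rpy [ 3.141 -0.     0.173] F [0.6 0.4 0.1] open 0.0851 j6 1.13
shift [ 0.171 -0.809  0.143] turn [ 0.0001 -0.0001 -0.0007]
red ((np.float64(239.50344827586207), np.float64(214.3310344827586)), 145)
yel ((np.float64(238.4), np.float64(217.3)), 10)
grn ((np.float64(240.2), np.float64(222.4)), 5)
```

View pics/e.png

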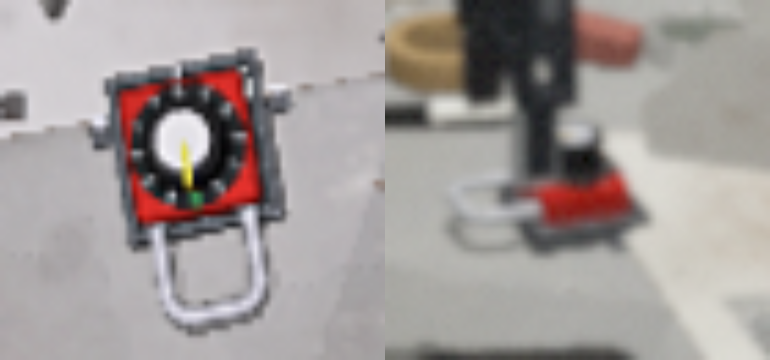

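The pointer now stands on the green mark at the bottom, with the yellow centroid at (238,217) and green at (240,222). The shackle is still shut. Next is the shackle.

```bash
python3 -m inch '[[[0.08,-0.4,0],[0,0,0],1],[[0.17,-0.808,0],[0,0,0],1],[[0.17,-0.808,0.08],[0,0,0],1],[[0.17,-0.808,0.143],[0,0,0],1],[[0.17,-0.808,0.143],[0,0,0],1],[[0.17,-0.808,0.143],[0,0,0],1]]'
python3 -c "
from h import *
go([.4676,.1206,-.02],.175)"
```

```text
time_s: 9.75
tool_pos: [0.4672, 0.1223, 0.0601]
orientation: [3.142, -0.0, 0.174]
force: [-0.3, -0.3, -0.2]
opening: 0.0853
gripper_force: 0.0
t 9.75 pos [0.4672 0.1223 0.0601] rpy [ 3.142 -0.     0.174] F [-0.3 -0.3 -0.2] open 0.0853 j6 1.58
shift [0.    0.007 0.32 ] turn [ 0.     -0.0001 -0.0002]
```

```bash
python3 -m inch '[[[0,0.005,0.1],[0,0,0],1],[[0,0.005,0.2],[0,0,0],1],[[0,0.005,0.28],[0,0,0],1],[[0,0.005,0.32],[0,0,0],1],[[0,0.005,0.32],[0,0,0],1]]' 30
python3 -m inch '[[[0,0,0.02],[0,0,0],1],[[0,0,0.04],[0,0,0],1],[[0,0,0.048],[0,0,0],1],[[0,0,0.048],[0,0,0],1]]'
python3 -m inch '[[[0,0,0],[0,0,0],0.8],[[0,0,0],[0,0,0],0.7],[[0,0,0],[0,0,0],0.6],[[0,0,0],[0,0,0],0.55],[[0,0,0],[0,0,0],0.55]]'
python3 -c "
from h import *
go([.4676,.1206,-.033],.175)"
```

```text
time_s: 10.38
tool_pos: [0.4674, 0.1208, -0.0202]
orientation: [3.142, 0.0, 0.173]
force: [-0.3, -0.5, 0.2]
opening: 0.0857
gripper_force: 0.0
time_s: 10.88
tool_pos: [0.4672, 0.1213, -0.0325]
orientation: [-3.142, 0.0, 0.174]
force: [0.2, 0.0, -0.1]
opening: 0.0855
gripper_force: 0.0
time_s: 11.5
tool_pos: [0.4674, 0.1212, -0.0322]
orientation: [3.141, -0.0, 0.174]
force: [-2.2, -1.9, 5.6]
opening: 0.0507
gripper_force: 30.3
t 11.5 pos [ 0.4674  0.1212 -0.0322] rpy [ 3.141 -0.     0.174] F [-2.2 -1.9  5.6] open 0.0507 j6 1.57
shift [0.    0.002 0.003] turn [ 0.     -0.0001 -0.0003]
```

The opening stopped at about 51 mm, so the fingers are on the legs. Now I'll pull along tool -x.

```bash
python3 -m inch '[[[-0.015,0,0],[0,0,0],0.55],[[-0.03,0,0],[0,0,0],0.55],[[-0.045,0,0],[0,0,0],0.55],[[-0.06,0,0],[0,0,0],0.55],[[-0.07,0,0],[0,0,0],0.55],[[-0.076,0,0],[0,0,0],0.55],[[-0.078,0,0],[0,0,0],0.55],[[-0.078,0,0],[0,0,0],0.55],[[-0.078,0,0],[0,0,0],0.55]]'
python3 -c "
from h import *
go([.4676,.1206,-.033],.175)"
```

```text
time_s: 12.62
tool_pos: [0.4494, 0.1181, -0.032]
orientation: [3.142, -0.003, 0.175]
force: [10.1, 0.7, -0.3]
opening: 0.0505
gripper_force: 31.3
t 12.625 pos [ 0.4494  0.1181 -0.032 ] rpy [ 3.142e+00 -3.000e-03  1.750e-01] F [10.1  0.7 -0.3] open 0.0505 j6 1.57
shift [0.073 0.003 0.004] turn [ 0.     -0.001  -0.0002]
```

It moved 18.3 mm and the force rose to 10 N, so the shackle is at its stop. I'll release, move clear and measure.

```bash
python3 -m inch '[[[0.006,0,0],[0,0,0],0.8],[[0.006,0,0],[0,0,0],1],[[0.006,0,0],[0,0,0],1],[[0.006,0,0],[0,0,0],1],[[0,0,-0.2],[0,0,0],1],[[0,0,-0.4],[0,0,0],1],[[0,0.3,-0.5],[0,0,0],1],[[0,0.6,-0.5],[0,0,0],1],[[0,0.8,-0.5],[0,0,0],1],[[0,0.8,-0.5],[0,0,0],1]]'
python3 -c "
from h import *
im=snapshot('top');cv2.imwrite('pics/f_top.png',im);M=masks(im,win(im,218,195,262,235))
pts=np.argwhere(M['red'])[:,::-1]
W=np.array([ray('top',p,.032)[:2] for p in pts]);print('red',cv2.minAreaRect((W*1000).astype(np.float32)))
for k in('yel','grn'):print(k,cen(M[k])if M[k].any() else 0)
g=im.astype(int);c,n=cen(win(im,232,205,244,219)&(g.min(2)>150));print('cap',ray('top',c,.053))
for v in range(230,256,2):print(v,np.nonzero(g[v,225:260].min(1)>190)[0]+225)
go([.524,.1305,.06],.175)"
```

```text
time_s: 13.88
tool_pos: [0.4828, -0.0819, 0.0926]
orientation: [3.141, -0.0, 0.171]
force: [0.0, 0.1, 0.1]
opening: 0.0857
gripper_force: 0.0
red ((523.5741577148438, 130.49147033691406), (57.95549011230469, 58.100440979003906), 9.204598426818848)
yel ((np.float64(238.3), np.float64(217.6)), 10)
grn ((np.float64(239.5), np.float64(222.5)), 4)
cap [0.52434891 0.13164102 0.053     ]
230 [232 233 242 250]
232 [233 250 251]
234 [233 234 251]
236 [233 234 251]
238 [234 251]
240 [234 251 252]
242 [234 235 252]
244 [235 252]
246 [235 251]
248 [236 237 243 244 245 246 247 248 249]
250 []
252 []
254 []
t 13.925 pos [ 0.4829 -0.0818  0.0925] rpy [3.141 0.    0.171] F [-0.3 -1.  -0. ] open 0.0851 j6 1.16
shift [ 0.307 -0.809  0.13 ] turn [ 0.0001  0.     -0.0012]
```

The bow moved from row 242 to 249, about 18 mm, and the lock is still in its nest. Now I'll grasp the case.

```bash
python3 -m inch '[[[0.15,-0.4,0],[0,0,0],1],[[0.306,-0.809,0],[0,0,0],1],[[0.306,-0.809,0.06],[0,0,0],1],[[0.306,-0.809,0.13],[0,0,0],1],[[0.306,-0.809,0.13],[0,0,0],1],[[0.306,-0.809,0.13],[0,0,0],1]]' 80
python3 -m inch '[[[0,0,0.08],[0,0,0],1],[[0,0,0.16],[0,0,0],1],[[0,0,0.24],[0,0,0],1],[[0,0,0.28],[0,0,0],1],[[0,0,0.28],[0,0,0],1]]'
python3 -c "
from h import *
go([.524,.131,-.028],.17)"
```

```text
time_s: 14.68
tool_pos: [0.5227, 0.1337, 0.0604]
orientation: [3.142, 0.0, 0.175]
force: [-0.2, -0.4, 0.4]
opening: 0.0856
gripper_force: 0.0
time_s: 15.3
tool_pos: [0.523, 0.133, -0.0098]
orientation: [3.142, 0.0, 0.174]
force: [-1.1, 0.1, 0.1]
opening: 0.0853
gripper_force: 0.0
t 15.3 pos [ 0.523   0.133  -0.0098] rpy [3.142 0.    0.174] F [-1.1  0.1  0.1] open 0.0853 j6 1.58
shift [0.003 0.008 0.073] turn [0.     0.0001 0.0011]
```

```bash
python3 -m inch '[[[0.002,0.007,0.03],[0,0,0],1],[[0.002,0.007,0.05],[0,0,0],1],[[0.002,0.007,0.066],[0,0,0],1],[[0.002,0.007,0.07],[0,0,0],1],[[0.002,0.007,0.07],[0,0,0],1]]'
python3 -m inch '[[[0,0,0],[0,0,0],0.85],[[0,0,0],[0,0,0],0.75],[[0,0,0],[0,0,0],0.7],[[0,0,0],[0,0,0],0.6],[[0,0,0],[0,0,0],0.6],[[0,0,0],[0,0,0],0.6]]'
python3 -c "
from h import *
go([.524,.131,-.028],.17)"
```

```text
time_s: 15.92
tool_pos: [0.5238, 0.1318, -0.0274]
orientation: [-3.142, -0.0, 0.174]
force: [0.0, -0.0, 0.2]
opening: 0.0852
gripper_force: 0.0
time_s: 16.68
tool_pos: [0.5242, 0.1313, -0.0265]
orientation: [3.141, -0.001, 0.174]
force: [-3.4, -5.7, 11.7]
opening: 0.0585
gripper_force: 86.0
t 16.675 pos [ 0.5242  0.1313 -0.0265] rpy [ 3.141e+00 -1.000e-03  1.740e-01] F [-3.4 -5.7 11.7] open 0.0585 j6 1.58
shift [-0.001  0.001  0.006] turn [ 0.0002 -0.0003  0.0014]
```

```bash
python3 -m inch '[[[0,0,-0.01],[0,0,0],0.6],[[0,0,-0.03],[0,0,0],0.6],[[0,0,-0.05],[0,0,0],0.6],[[0,0,-0.08],[0,0,0],0.6],[[0,0,-0.12],[0,0,0],0.6],[[0,0,-0.12],[0,0,0],0.6]]'
python3 -m inch '[[[0,0,-0.06],[0,0,0],0.6],[[0,0,-0.13],[0,0,0],0.6],[[0,0,-0.2],[0,0,0],0.6],[[0,0,-0.28],[0,0,0],0.6],[[0,0,-0.36],[0,0,0],0.6],[[0,0,-0.42],[0,0,0],0.6],[[0,0,-0.45],[0,0,0],0.6],[[0,0,-0.46],[0,0,0],0.6],[[0,0,-0.46],[0,0,0],0.6],[[0,0,-0.46],[0,0,0],0.6]]'
python3 -c "
from h import *
go([.524,.131,.12],.17)
s=snapshot('side');cv2.imwrite('pics/g.png',cv2.resize(s[140:240,220:340],None,fx=6,fy=6))"
```

```text
time_s: 17.42
tool_pos: [0.5243, 0.1319, 0.0036]
orientation: [-3.141, -0.002, 0.174]
force: [0.3, 0.4, -4.0]
opening: 0.0579
gripper_force: 87.7
time_s: 18.68
tool_pos: [0.5236, 0.1317, 0.117]
orientation: [3.142, 0.001, 0.174]
force: [-0.7, -1.0, -3.7]
opening: 0.0579
gripper_force: 87.7
t 18.675 pos [0.5236 0.1317 0.117 ] rpy [3.142e+00 1.000e-03 1.740e-01] F [-0.7 -1.  -3.7] open 0.0579 j6 1.58
shift [ 0.001  0.003 -0.012] turn [0.     0.0003 0.0013]
```

View pics/g.png

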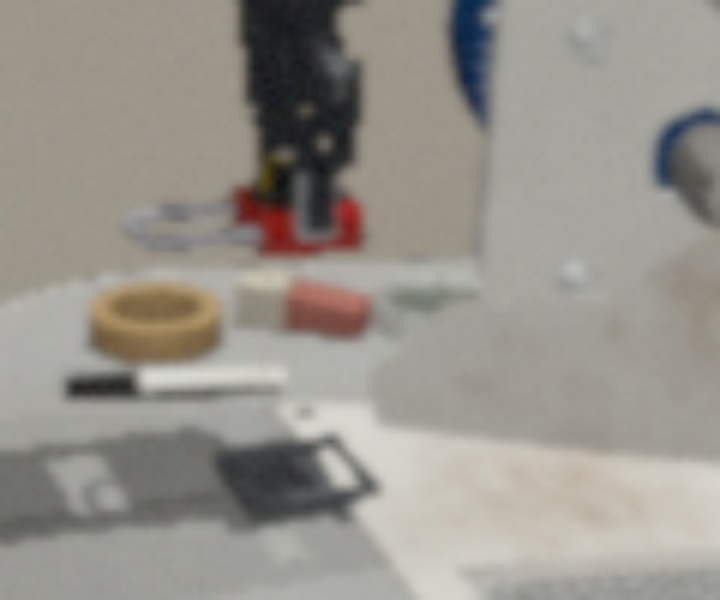

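The picture shows the lock held level with the shackle out, at about (260,177) in the full picture, with the empty nest below it. It was lifted 144 mm, the weight reads about 4 N, and the underside is at about 0.15 m. I'll let it settle and hand in.

```bash
python3 -m inch '[[[0,0,0],[0,0,0],0.6],[[0,0,0],[0,0,0],0.6],[[0,0,0],[0,0,0],0.6],[[0,0,0],[0,0,0],0.6]]'
python3 -c "
from plant import *
print(hand_in())"
```

```text
time_s: 19.23
tool_pos: [0.5238, 0.1317, 0.1176]
orientation: [-3.142, -0.0, 0.174]
force: [0.2, -0.1, -5.1]
opening: 0.0579
gripper_force: 87.7
the job is handed in; nothing more can be done
None
```

The red lock's dial is on the green mark, its shackle is fully out (about 18 mm), and the job was handed in (no verdict returned) with the lock held level about 15 cm above the worktop; the tool sat about 40 mm higher than reported, which I corrected by touch.

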